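# Take the vial carrier off its hook and hold it over the drip tray

## Task

The carrier with the three sample vials hangs on the hook of the drip stand. Lift it up and off the hook by its grip, with the vials in it, bring it over the middle of the shallow white tray and hold it there in the air, steady and level, its underside about 10 cm above the tray's floor; finish while still holding it, without putting it down. Keep it level all the way and do not disturb the jar, the photometer or the basket.

Things in the scene. Friction and masses are not known exactly. Their poses are not given: they have to be found in the camera images.
- carrier: Vial carrier, loose, 0.2 kg (0.3 with vials, varies by a third), mass centre on its axis. White block 50 (x) x 124 (y) x 22 mm with three pockets along y and a steel bail in its y-z plane. Origin: centre of its underside; z up. Starts hanging upright on the hook, underside about 49 mm above the work surface, axes along the stand's within 0.1 rad.
- bail (a point): Underside of the bail's peak, 140 mm above the carrier's underside. The bail is a 10 mm round bar with legs at y = +-58 mm. The hook's wire runs through the window between this peak and the vial caps (60 mm above the underside): the carrier comes off by rising 25 to 60 mm and then moving 80 mm or more along the stand's -x.
- grip (a point): Point in the carrier's upright grey grip plate, 12 mm thick (x), 50 mm wide (y), reaching from 148 to 202 mm above the underside. The point is on the carrier's axis, 182 mm above the underside; axes as the carrier's. Fingers from above close along x. Here the tips (19 mm past the TCP) stay about 5 mm above the hook.
- stand: Drip stand, fixed: bare metal base plate 170 x 130 x 12 mm, steel post 16 mm thick, 203 mm high, 105 mm along +x, and an 8 mm wire hook. Origin: on the work surface below the hook's valley; the hook opens along -x, roughly towards the robot; z up. The upturned tip is 26 mm along -x, its top 207 mm high (207 is the stand's highest).
- hook (a point): Top of the wire in the valley of the hook, 189 mm above the work surface.
- tray: The shallow drip tray, fixed, white plastic, 160 (x) by 200 (y) mm, 25 mm high, 4 mm walls, 4 mm floor. Origin: centre of its underside, on the work surface; z up. The stand and the tray change sides from time to time.
- vial0: Sample vial of clear glass with black cap, 25 mm across, 56 mm high, loose, standing in the carrier's pocket at carrier y = -38 mm. Origin: centre of its underside, 4 mm above the carrier's underside when seated; the pocket is 18 mm deep with 1 to 2 mm of play.
- vial1: Sample vial of clear glass with black cap, 25 mm across, 56 mm high, loose, standing in the carrier's pocket at carrier y = 0 mm. Origin: centre of its underside, 4 mm above the carrier's underside when seated; the pocket is 18 mm deep with 1 to 2 mm of play.
- vial2: Sample vial of clear glass with black cap, 25 mm across, 56 mm high, loose, standing in the carrier's pocket at carrier y = 38 mm. Origin: centre of its underside, 4 mm above the carrier's underside when seated; the pocket is 18 mm deep with 1 to 2 mm of play.
- jar: White screw jar, 50 mm across, 70 mm high, loose bystander. Origin: centre of its underside.
- photometer: Black hand photometer with a small green screen, 100 by 200 mm, 54 mm high, loose bystander. Origin: centre of its underside.
- basket: Small white open basket, 140 (x) by 90 (y) mm, 50 mm high, loose bystander. Origin: centre of its underside.
There are look-alikes about, which are no part of the job. What is shaped like the carrier but brown is not meant.

How it is judged:
By the outcome, as a careful person would: the job done as asked, in the order asked, and still so for the second after the job is handed in, while the arm keeps its last pose, push and grip.
It also fails if it takes over 42 s, if anything falls off the work surface, if the arm or the gripper's body presses on something with over 40 N, if the wrist force passes 120 N, or if a joint passes its speed limit or range.

## Robot

A 6-joint arm with a two-finger parallel gripper is mounted at the origin on the work surface. World frame = base frame: x ahead of the robot, y to its left, z up, the work surface at z = 0. Lengths are in m, angles in rad, forces in N, time in s.
With the tool pointing down it reaches from about 0.375 to 0.925 m from the base axis. Payload 5.7 kg.
Tool frame: the origin (TCP) lies between the finger pads, 19 mm behind the fingertips; this is the grasp point; z points along the fingers, y is the line along which they close (so a half turn about z gives the same grasp; the last joint's range is limited). The gripper opens to 88 mm and grips with 3 to 60 N. Pads are 20 mm wide; open, the fingers measure 115 mm over their backs; the gripper's body (75 mm by 178 mm) begins 61 mm behind the grasp point.
Start: joints at [-1.299, 0.359, 1.51, -0, 1.272, -0.115], TCP at [0.226, -0.556, 0.241] pointing down, gripper open.
Joint ranges: [-2.97, 2.97], [-1.01, 2.36], [0.21, 2.38], [-0.96, 4.11], [0.2, 2.71], [-2.98, 2.98]. Speed limits (rad/s): [2.39, 2.39, 3.14, 3.14, 3.14, 3.14].

## Interface

Orientations are given as a unit quaternion [w, x, y, z].
In Python, from plant import env, cams gives the robot as it stands.
- The arm moves only by the shell command python3 -m handwheel 'ROWS' [OPENING] [FORCE]. ROWS is JSON, a list of rows, each a list of 6 numbers: the shift along the tool's x, y, z as a fraction of full scale, then the turn, a rotation vector about the tool's x, y, z as a fraction of full scale. In form: [[dx, dy, dz, wx, wy, wz], ...]. A call has 1 to 20 rows; each row is the pose to reach, as a shift and turn from the pose commanded when the call began, along the tool's axes at that moment, turning the shorter way round; what a row does not reach only later rows make up. Full scale, the value 1, is 200 mm for a shift and pi rad for a turn. A row lasts 1/8 s, in which the tool goes at most 62.5 mm and 10.7 degrees, less where a joint would pass 70% of its speed; a pose out of reach is approached as far as the arm can. A call with a number of a shift or a turn outside -1 to 1 is refused whole. A call with a gripper value outside its range is refused whole. OPENING is the closure, from 0 (fully open) to 1 (shut), set as the call begins (- or left out, the last holds). The fingers move at their own pace and stop on an object; FORCE is the grip in N (left out, the last holds). Time passes only in rows, so rows that repeat a pose let the fingers close. It gives the time, the measured TCP pose, the force, the opening and the grip force at its end, in the units of the state.
- env.observe(): the state, without advancing time (a new reading comes with each control period).
- cams.snapshot(name): name is "scene" or "top" or "wrist"; returns a dict with "frame" (480x640x3 uint8, red, green, blue), "fx", "fy", "cx", "cy" (pixels), "k1" (the pictures are not rectified: a ray, as slopes to the right and down, at radius r is drawn at 1 + k1 r^2 times it, then the intrinsics apply), "view" (4x4, takes a point from world to camera coordinates). Camera axes: x right, y up, looking along -z (the intrinsics and any distortion apply to the point x, -y, -z); pixel columns grow to the right and rows downward; lengths in m; the calibration is good to about 2 mm. A picture is of the moment at which its call begins. There is no depth.
- env.finish_job(): hands the job in; it is judged then, once.
The state is a dict: "time_s": time; "joints": joint angles; "joint_velocities": joint speeds; "joint_torque": joint torques, N m; "tool_pos": TCP position; "ee_rot": TCP orientation; "ft_force": force on the tool from outside, world axes, zero at the start; "moment": the same for the moment, N m; "gripper_width": opening from 0.0 (shut) to 1.0 (fully open); "grip_force": force on a finger pad.
Only numpy, scipy, OpenCV 4.12 (cv2) and the standard library are available. Lean on these libraries where they do the work, as an engineer would, in place of code of your own. Each camera call takes 0.05 s, during which the arm holds its last target. There are 200 camera calls.

## Working session

There is one attempt and no reset: what is moved stays moved. The work goes in short steps, Python scripts to look and compute and a shell command to move; the robot and the scene stay as the last step left them, time stands still between calls to the robot, and variables do not carry over. Pictures are saved under pics/ and viewed, at most 10 in all, crops included, and the job is handed in when it is done.

```bash
mkdir -p pics
python3 - <<'E'
from plant import env,cams
import cv2,numpy as np,pickle
o=env.observe();print({k:np.round(v,3) for k,v in o.items()})
for n in("scene","top","wrist"):
    s=cams.snapshot(n);pickle.dump(s,open(f"pics/{n}0.pkl","wb"));cv2.imwrite(f"pics/{n}0.png",s["frame"][:,:,::-1])
    print(n,s["fx"],s["cx"],s["cy"],s["k1"],np.round(s["view"],3).tolist())
E
```

```text
{'time_s': np.float64(0.0), 'joints': array([-1.299,  0.36 ,  1.511,  0.   ,  1.272, -0.115]), 'joint_velocities': array([ 0.002, -0.002,  0.   ,  0.   , -0.001, -0.001]), 'joint_torque': array([-0.0000e+00, -5.1538e+01, -2.7073e+01,  6.7000e-02,  3.5000e-02,
       -0.0000e+00]), 'tool_pos': array([ 0.226, -0.555,  0.241]), 'ee_rot': array([-0.001,  0.981,  0.192, -0.   ]), 'ft_force': array([0.089, 0.014, 0.299]), 'moment': array([0.023, 0.033, 0.053]), 'grip_force': np.float64(0.0), 'gripper_width': np.float64(1.002)}
scene 486.434697496384 316.0380293647787 243.22694192925093 0.013489116385718296 [[-0.765, 0.644, -0.02, 0.382], [-0.384, -0.431, 0.816, 0.131], [0.517, 0.632, 0.577, -1.577], [0.0, 0.0, 0.0, 1.0]]
top 488.0312117622783 314.64070634037 243.5314305499601 0.04347463311369184 [[-0.03, -1.0, 0.0, 0.121], [0.975, -0.029, 0.219, -0.599], [-0.219, 0.007, 0.976, -1.369], [0.0, 0.0, 0.0, 1.0]]
wrist 365.71550434963785 320.1683930754998 240.6692165854089 -0.0495270881509815 [[0.376, -0.927, -0.001, -0.599], [0.888, 0.36, -0.285, 0.035], [0.265, 0.106, 0.958, -0.392], [0.0, 0.0, 0.0, 1.0]]
```

View pics/scene0.png

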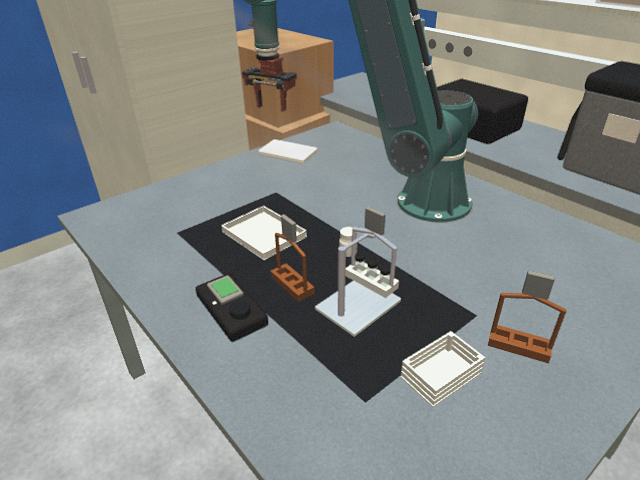

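View pics/top0.png

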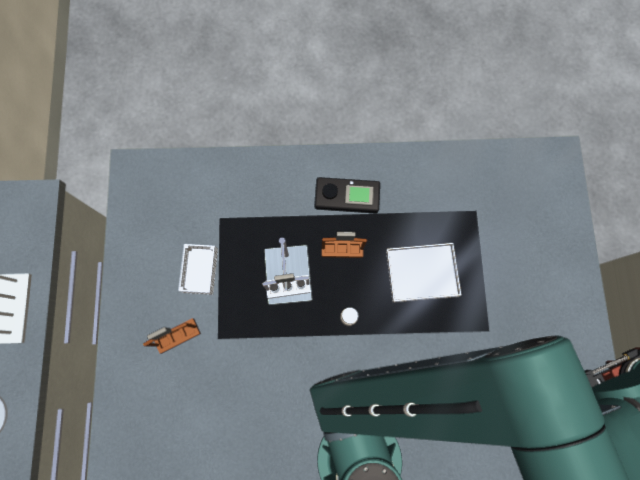

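The carrier hangs on the stand: its grip plate is at scene (375,220) and top (285,279). The tray is at top (424,272) and scene (264,232). A brown decoy at top (345,245) and the jar at top (349,316) stand between stand and tray. Next I'll enlarge crops of the carrier.

```bash
cat > h.py <<'E'
import numpy as np,cv2,pickle
def ld(n): return pickle.load(open(f"pics/{n}.pkl","rb"))
def ray(s,u,v):
    xd,yd=(u-s["cx"])/s["fx"],(v-s["cy"])/s["fy"];x,y=xd,yd
    for _ in range(20):
        k=1+s["k1"]*(x*x+y*y);x,y=xd/k,yd/k
    V=np.array(s["view"]);R=V[:3,:3];c=-R.T@V[:3,3];d=R.T@np.array([x,-y,-1.]);return c,d/np.linalg.norm(d)
def plane(s,u,v,z):
    c,d=ray(s,u,v);return c+d*(z-c[2])/d[2]
def tri(*a):
    A=0;b=0;L=[ray(*q) for q in a]
    for c,d in L: P=np.eye(3)-np.outer(d,d);A=A+P;b=b+P@c
    p=np.linalg.solve(A,b);return p,[float(np.linalg.norm((np.eye(3)-np.outer(d,d))@(p-c))) for c,d in L]
def proj(s,p):
    q=np.array(s["view"])@np.r_[p,1];x,y=q[0]/-q[2],-q[1]/-q[2];k=1+s["k1"]*(x*x+y*y);return np.array([s["fx"]*x*k+s["cx"],s["fy"]*y*k+s["cy"]])
E
python3 - <<'E'
from h import *
a=ld("scene0")["frame"][195:325,310:410];b=ld("top0")["frame"][230:312,255:320]
a=cv2.resize(a,None,fx=4.5,fy=4.5,interpolation=cv2.INTER_CUBIC);b=cv2.resize(b,None,fx=5,fy=5,interpolation=cv2.INTER_CUBIC)
c=np.zeros((590,790,3),np.uint8);c[:a.shape[0],:a.shape[1]]=a;c[:b.shape[0],455:455+b.shape[1]]=b
cv2.imwrite("pics/c1.png",c[:,:,::-1])
E
```

```text
(no output)
```

View pics/c1.png

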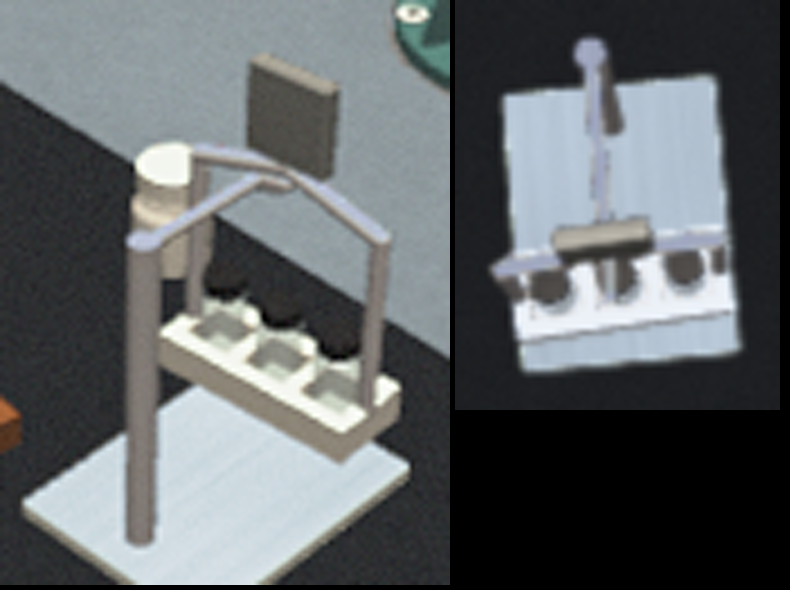

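Run:
```python
from h import *
S,T=ld("scene0"),ld("top0")
sc=lambda x,y:(S,309.5+.5+x/4.5-.4,195+y/4.5-.4)
tc=lambda x,y:(T,255+(x-455)/5-.4,230+y/5-.4)
pts={"A+x-y":((248,65),(648,219)),"B+x+y":((331,94),(556,233)),"C-x-y":((260,54),(653,235)),"D-x+y":((340,84),(556,249))}
P={}
for k,(a,b) in pts.items():
    P[k],r=tri(sc(*a),tc(*b));print(k,P[k].round(4),np.round(r,4))
c=sum(P.values())/4;print("plate top centre",c)
for e in (("A+x-y","B+x+y"),("C-x-y","D-x+y")):
    d=P[e[1]]-P[e[0]];print("y-dir len",np.linalg.norm(d),"yaw",np.arctan2(-d[0],d[1]))
# carrier & post
for n,a,b in(("post top",(144,240),(590,52)),("hook valley area",(280,183),(603,225))):print(n,tri(sc(*a),tc(*b)))
for q in((503,94),(716,76),(741,351),(523,373)):print("base corner",plane(*tc(*q),.012).round(4))
for q in((524,341),(733,310)):print("carrier lower front",plane(*tc(*q),.049).round(4))
# tray
for s,r,n in((T,(235,310,375,475),"top"),(S,(195,265,210,312),"scene")):
    f=s["frame"][r[0]:r[1],r[2]:r[3]].astype(int);m=((f.min(2)>130)&(f.max(2)-f.min(2)<45)).astype(np.uint8)
    if n=="scene": m[:, 70:][f[:,70:].max(2)<150]=0
    cs=max(cv2.findContours(m,0,1)[0],key=cv2.contourArea);h=cv2.convexHull(cs);q=cv2.approxPolyDP(h,4,True)[:,0]+[r[2],r[0]]
    print(n,cv2.contourArea(cs),[(u.tolist(),plane(s,*u,.025)[:2].round(3).tolist()) for u in q])
```

```text
A+x-y [0.4867 0.1608 0.246 ] [0. 0.]
B+x+y [0.4797 0.2082 0.2484] [0.0013 0.0013]
C-x-y [0.4776 0.1589 0.248 ] [0.0008 0.0008]
D-x+y [0.4718 0.2075 0.2504] [0.0006 0.0006]
plate top centre [0.47894647 0.18384198 0.24819009]
y-dir len 0.047985726852115565 yaw 0.14631940786198133
y-dir len 0.04903800501093558 yaw 0.1198697714912385
post top (array([0.58428752, 0.19161557, 0.20287254]), [0.00017511342671055983, 0.00017511342671059727])
hook valley area (array([0.49160746, 0.1882841 , 0.19197823]), [0.0020930533546767442, 0.002093053354676836])
base corner [0.6044 0.2568 0.012 ]
base corner [0.6118 0.1267 0.012 ]
base corner [0.4436 0.1162 0.012 ]
base corner [0.4345 0.246  0.012 ]
carrier lower front [0.4493 0.2419 0.049 ]
carrier lower front [0.4636 0.1201 0.049 ]
top 3512.5 [([452, 243], [0.601, -0.312]), ([460, 295], [0.444, -0.321]), ([393, 300], [0.435, -0.123]), ([387, 249], [0.589, -0.115])]
scene 1352.5 [([294, 222], [0.433, -0.18]), ([275, 247], [0.551, -0.114]), ([263, 253], [0.592, -0.114]), ([222, 226], [0.605, -0.306]), ([263, 206], [0.448, -0.319])]
```

```bash
cat >> h.py <<'E'
def step(o,target,yaw=None):
    """fractions (tool axes) to bring TCP to target with tool y at world angle yaw, tool down"""
    from scipy.spatial.transform import Rotation as R
    q=np.array(o["ee_rot"]);r=R.from_quat(q[[1,2,3,0]])
    d=r.inv().apply(np.array(target)-o["tool_pos"])/.2
    w=np.zeros(3)
    if yaw is not None:
        g=R.from_matrix(np.array([[-np.sin(yaw),np.cos(yaw),0],[np.cos(yaw),np.sin(yaw),0],[0,0,-1]]).T)
        w=(r.inv()*g).as_rotvec()/np.pi
    return np.r_[d,w].round(3).tolist()
E
python3 - <<'E'
from h import *; from plant import env
o=env.observe()
print(step(o,(.33,-.42,.36),.125))
E
```

```text
[0.736, -0.431, -0.596, -0.0, -0.0, -0.417]
```

```bash
python3 -m handwheel '[[0.15,-0.09,-0.15,0,0,-0.06],[0.35,-0.2,-0.35,0,0,-0.12],[0.55,-0.32,-0.5,0,0,-0.18],[0.736,-0.43,-0.6,0,0,-0.24],[0.736,-0.43,-0.6,0,0,-0.3],[0.736,-0.43,-0.6,0,0,-0.36],[0.736,-0.43,-0.6,0,0,-0.417],[0.736,-0.43,-0.6,0,0,-0.417]]' 0 20
python3 - <<'E'
from h import *; from plant import env
o=env.observe()
print(o["joints"].round(3));print(step(o,(.44,-.24,.37),.125),step(o,(.46,-.15,.37)))
E
```

```text
time_s: 1.15
tool_pos: [0.3301, -0.4203, 0.3611]
ee_rot: [-0.0, 0.662, 0.75, 0.0]
ft_force: [-1.2, 0.0, 0.0]
gripper_width: 0.997
grip_force: 0.0
[-1.034  0.175  1.471 -0.     1.496 -1.159]
[0.826, 0.657, -0.044, -0.0, -0.0, -0.0] [1.26, 0.812, -0.044, 0.0, 0.0, 0.0]
```

```bash
python3 -m handwheel '[[0.25,0.17,-0.05,0,0,0],[0.5,0.34,-0.05,0,0,0],[0.75,0.5,-0.05,0,0,0],[1,0.6,-0.05,0,0,0]]' ; python3 -m handwheel '[[0.25,0.05,0,0,0,0],[0.5,0.1,0,0,0,0],[0.75,0.16,0,0,0,0],[1,0.2,0,0,0,0],[1,0.2,0,0,0,0]]'
python3 - <<'E'
from h import *; from plant import env,cams
s=cams.snapshot("wrist");pickle.dump(s,open("pics/w1.pkl","wb"));cv2.imwrite("pics/w1.png",s["frame"][:,:,::-1])
o=env.observe();V=s["view"]
print(o["tool_pos"],-V[:3,:3].T@V[:3,3],V[:3,:3].round(2).tolist(),proj(s,(.479,.184,.25)),step(o,(.479,.184,.37),.125))
E
```

```text
time_s: 1.65
tool_pos: [0.4249, -0.2053, 0.3713]
ee_rot: [0.0, 0.663, 0.749, 0.0]
ft_force: [1.2, 0.0, -0.0]
gripper_width: 0.999
grip_force: 0.0
time_s: 2.28
tool_pos: [0.4382, -0.0007, 0.3713]
ee_rot: [-0.0, 0.661, 0.751, 0.0]
ft_force: [-0.1, -0.6, 0.1]
gripper_width: 1.002
grip_force: 0.0
[ 0.43843785 -0.00243836  0.37132435] [0.42718495 0.07640096 0.51593062] [[0.99, 0.13, 0.0], [-0.12, 0.95, -0.29], [-0.04, 0.28, 0.96]] [421.30977976 -28.03929425] [0.899, 0.319, 0.006, -0.0, 0.0, 0.0]
```

View pics/w1.png

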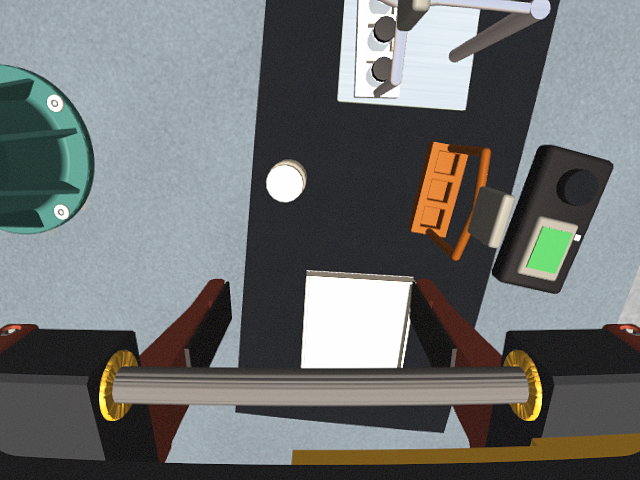

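The wrist view shows the plate cut off at the top edge (410,10), the jar at (287,182) and the decoy leaning right at (490,215). I'll move on so the plate comes fully into view.

```bash
python3 -m handwheel '[[0.25,0.08,0,0,0,0],[0.45,0.16,0,0,0,0],[0.6,0.22,0,0,0,0],[0.6,0.22,0,0,0,0]]'
python3 - <<'E'
from h import *; from plant import env,cams
s=cams.snapshot("wrist");pickle.dump(s,open("pics/w2.pkl","wb"));cv2.imwrite("pics/w2.png",s["frame"][:,:,::-1])
o=env.observe()
print(o["tool_pos"],proj(s,(.479,.184,.25)),step(o,(.479,.184,.37),.125))
E
```

```text
time_s: 2.82
tool_pos: [0.468, 0.1211, 0.3711]
ee_rot: [-0.0, 0.662, 0.75, -0.0]
ft_force: [-0.4, -0.5, 0.6]
gripper_width: 1.0
grip_force: 0.0
[0.46753669 0.12008271 0.37107677] [348.18165006 156.65012782] [0.31, 0.097, 0.005, -0.0, 0.0, -0.0]
```

View pics/w2.png

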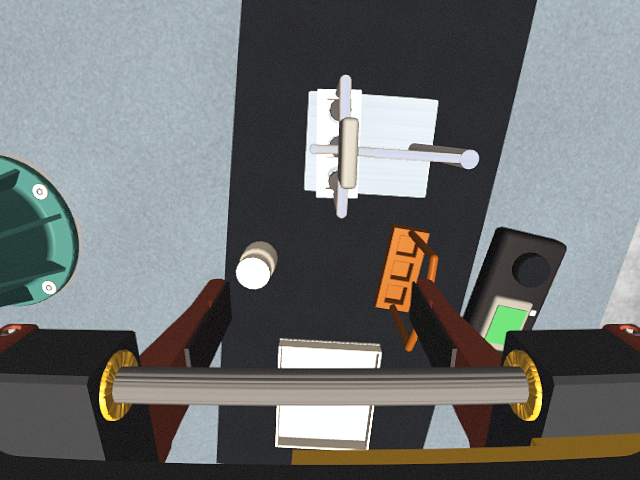

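The plate's top face is at wrist (349,153), running from about (349,120) to (348,187). That is parallel to the tool's x-axis and about 4 px from the prediction.

Run:
```python
from h import *; from plant import env
s=ld("w2");f=s["frame"][112:196,325:372].astype(int)
m=((f[:,:,0]-f[:,:,2]>8)&(f.min(2)>120)).astype(np.uint8)
cs=max(cv2.findContours(m,0,1)[0],key=cv2.contourArea);r=cv2.minAreaRect(cs);print(r,cv2.contourArea(cs))
u,v=r[0][0]+325,r[0][1]+112
p=plane(s,u,v,.25);print(p)
T=ld("top0");S=ld("scene0")
print(tri((s,u,v),(T,255+(603-455)/5-.4,230+234/5-.4)),tri((s,u,v),(S,310+294.75/4.5-.4,195+74/4.5-.4)))
b=cv2.boxPoints(r)+[325,112];print([plane(s,*q,.25)[:2].round(4).tolist() for q in b])
o=env.observe();print(step(o,(p[0],p[1],.30),.125))
```

```text
((31.480985641479492, 38.14650344848633), (29.369651794433594, 75.93775177001953), 1.6846843957901) 975.0
[0.4841869  0.18921132 0.25      ]
(array([0.49076402, 0.187144  , 0.17952174]), [0.0007157004372202274, 0.0007157004372202323]) (array([0.48383351, 0.1894    , 0.25268182]), [0.00012423710907017606, 0.00012423710907013056])
[[0.4768, 0.1614], [0.4711, 0.2137], [0.4913, 0.2157], [0.4981, 0.1635]]
[0.333, 0.126, 0.355, -0.0, 0.0, -0.0]
```

Run:
```python
from h import *; from plant import env
s=ld("w2");f=cv2.GaussianBlur(s["frame"],(3,3),0)[112:196,325:372].astype(int)
m=((f[:,:,0]-f[:,:,2]>10)&(f.min(2)>100)).astype(np.uint8)
m=cv2.morphologyEx(m,cv2.MORPH_OPEN,np.ones((5,5)))
cs=max(cv2.findContours(m,0,1)[0],key=cv2.contourArea);r=cv2.minAreaRect(cs);print(r,cv2.contourArea(cs))
for k in range(8,84,12):print(k+112,f[k,8:40,0].tolist(),(f[k,8:40,0]-f[k,8:40,2]).tolist())
for u,v in((349,153),):
  print(plane(s,u,v,.25));print(tri((s,u,v),(ld("top0"),255+(603-455)/5-.4,230+234/5-.4)),tri((s,u,v),(ld("scene0"),310+294.75/4.5-.4,195+74/4.5-.4)))
```

```text
((24.089454650878906, 40.95851516723633), (15.581497192382812, 70.23433685302734), 1.6846843957901) 997.0
120 [226, 212, 189, 168, 152, 138, 138, 141, 118, 103, 131, 171, 197, 209, 214, 214, 212, 211, 211, 210, 209, 208, 202, 187, 183, 213, 245, 246, 234, 229, 230, 230] [-8, -9, -8, -4, -1, 3, 10, 12, 7, 8, 18, 25, 27, 27, 28, 29, 28, 28, 29, 29, 28, 28, 28, 28, 19, 4, -2, -6, -13, -16, -16, -16]
132 [254, 254, 254, 255, 255, 203, 101, 57, 79, 122, 169, 202, 223, 233, 235, 235, 234, 234, 234, 234, 233, 231, 221, 199, 183, 201, 232, 241, 234, 231, 231, 231] [0, 0, 0, 0, 1, 3, 5, 6, 9, 16, 23, 27, 27, 25, 23, 24, 24, 24, 24, 23, 23, 25, 28, 27, 19, 3, -7, -10, -14, -15, -15, -15]
144 [135, 133, 132, 130, 120, 95, 68, 62, 89, 139, 183, 211, 228, 235, 236, 235, 235, 234, 233, 232, 230, 224, 210, 181, 178, 221, 246, 237, 231, 232, 232, 231] [18, 16, 17, 18, 16, 12, 9, 7, 11, 19, 25, 28, 27, 24, 23, 23, 23, 23, 24, 25, 25, 27, 29, 26, 15, 0, -7, -12, -16, -16, -15, -16]
156 [211, 167, 139, 132, 115, 83, 62, 68, 103, 153, 193, 217, 231, 236, 236, 235, 235, 234, 231, 229, 227, 218, 198, 182,
[... 584 characters left out ...]
 232, 242, 235, 231, 232, 232, 231, 230] [18, 18, 17, 17, 17, 15, 10, 11, 18, 26, 28, 27, 24, 24, 25, 24, 26, 27, 27, 28, 30, 28, 20, 5, -6, -10, -13, -15, -14, -14, -15, -16]
192 [205, 137, 105, 114, 155, 203, 219, 217, 216, 214, 212, 212, 213, 214, 223, 242, 253, 255, 254, 254, 254, 254, 255, 254, 241, 222, 216, 220, 223, 225, 226, 228] [0, 7, 12, 14, 18, 13, -7, -21, -23, -23, -24, -24, -21, -12, -2, 0, -1, 0, -1, -1, -1, -1, 0, 0, -4, -8, -10, -11, -11, -11, -11, -12]
[0.47921239 0.18658881 0.25      ]
(array([0.48169745, 0.18513668, 0.22876497]), [0.0008736033535931794, 0.0008736033535932184]) (array([0.47954254, 0.18622494, 0.24937805]), [0.00043482343019464074, 0.0004348234301945837])
```

```bash
python3 -m handwheel '[[0.16,0.05,0,0,0,0],[0.32,0.1,0,0,0,0],[0.32,0.1,0.2,0,0,0],[0.32,0.1,0.4,0,0,0],[0.32,0.1,0.4,0,0,0],[0.32,0.1,0.4,0,0,0]]'
python3 - <<'E'
from h import *; from plant import env,cams
s=cams.snapshot("wrist");pickle.dump(s,open("pics/w3.pkl","wb"));cv2.imwrite("pics/w3.png",s["frame"][:,:,::-1])
for i in range(1): o=env.observe();print(o["tool_pos"],step(o,(.4795,.186,.232),.12))
print(proj(s,(.4795,.186,.25)))
E
```

```text
time_s: 3.62
tool_pos: [0.48, 0.186, 0.2927]
ee_rot: [0.001, 0.662, 0.75, 0.001]
ft_force: [0.5, 0.6, 0.6]
gripper_width: 0.998
grip_force: 0.0
[0.48031686 0.18637519 0.29324378] [-0.001, -0.005, 0.306, 0.001, -0.0, 0.001]
[321.442602   279.01438497]
```

View pics/w3.png

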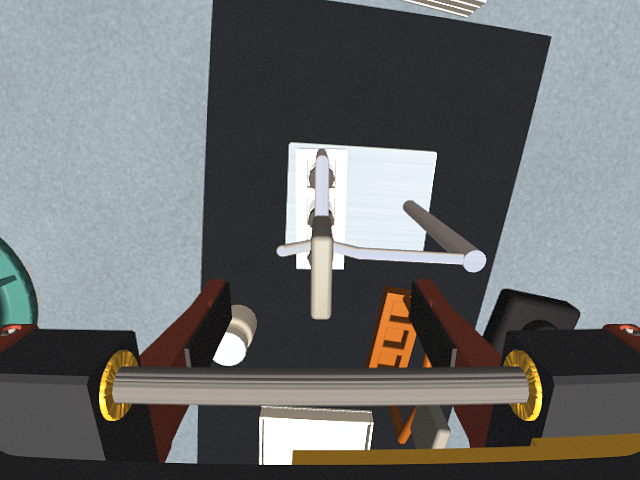

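The plate sits centred between the fingers at (321,278), as predicted and aligned. I'll descend and grip.

```bash
python3 -m handwheel '[[0,-0.002,0.15,0,0,0],[0,-0.002,0.3,0,0,0],[0,-0.002,0.305,0,0,0],[0,-0.002,0.305,0,0,0]]' && python3 -m handwheel '[[0,0,0,0,0,0],[0,0,0,0,0,0],[0,0,0,0,0,0],[0,0,0,0,0,0],[0,0,0,0,0,0],[0,0,0,0,0,0],[0,0,0,0,0,0],[0,0,0,0,0,0]]' 1 30
```

```text
time_s: 4.18
tool_pos: [0.4799, 0.1871, 0.2322]
ee_rot: [0.001, 0.661, 0.75, 0.001]
ft_force: [0.3, -0.6, 0.5]
gripper_width: 1.0
grip_force: 0.0
time_s: 5.18
tool_pos: [0.4792, 0.1871, 0.2305]
ee_rot: [0.0, 0.661, 0.75, 0.001]
ft_force: [4.5, 0.2, -0.2]
gripper_width: 0.137
grip_force: 30.3
```

```bash
python3 -m handwheel '[[0,0,-0.03,0,0,0],[0,0,-0.07,0,0,0],[0,0,-0.12,0,0,0],[0,0,-0.17,0,0,0],[0,0,-0.2,0,0,0],[0,0,-0.21,0,0,0],[0,0,-0.21,0,0,0],[0,0,-0.21,0,0,0]]'
python3 - <<'E'
from h import *; from plant import env,cams
s=cams.snapshot("scene");pickle.dump(s,open("pics/s2.pkl","wb"));cv2.imwrite("pics/s2.png",cv2.resize(s["frame"][180:330,290:430],None,fx=4,fy=4,interpolation=2)[:,:,::-1])
E
```

```text
time_s: 6.18
tool_pos: [0.4784, 0.187, 0.2721]
ee_rot: [-0.0, 0.661, 0.75, -0.0]
ft_force: [0.5, -0.2, -2.0]
gripper_width: 0.136
grip_force: 30.0
```

View pics/s2.png

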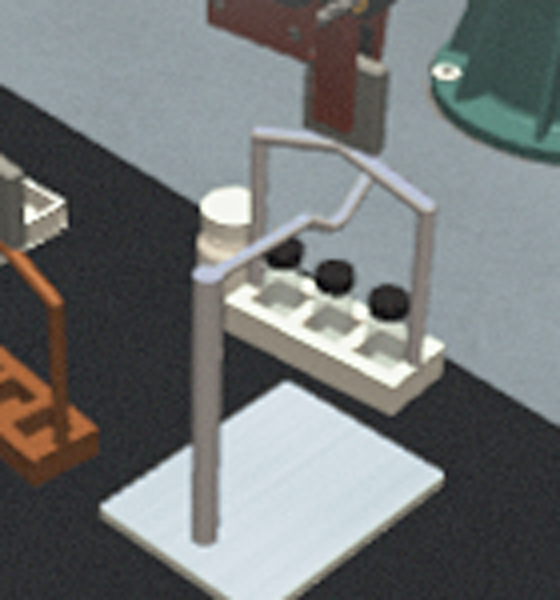

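The bail has risen clear of the hook with all three vials seated (caps at 285,250 / 335,277 / 388,302 in the crop). I'll slide it off along the stand's -x.

```bash
python3 -m handwheel '[[0,-0.02,0,0,0,0],[0.005,-0.06,0,0,0,0],[0.01,-0.12,0,0,0,0],[0.01,-0.18,0,0,0,0],[0.015,-0.24,0,0,0,0],[0.02,-0.3,0,0,0,0],[0.02,-0.36,0,0,0,0],[0.025,-0.41,0,0,0,0],[0.03,-0.45,0,0,0,0],[0.03,-0.47,0,0,0,0],[0.03,-0.475,0,0,0,0],[0.03,-0.475,0,0,0,0]]'
python3 - <<'E'
from h import *; from plant import env
o=env.observe();print(o["tool_pos"],o["joints"].round(2));print(step(o,(.40,.13,.32)),step(o,(.415,0,.335)))
E
```

```text
time_s: 7.72
tool_pos: [0.3839, 0.181, 0.2724]
ee_rot: [0.0, 0.661, 0.75, 0.0]
ft_force: [0.3, -0.7, -3.8]
gripper_width: 0.131
grip_force: 30.0
[0.38391703 0.181038   0.27243902] [0.28 0.07 1.82 0.   1.26 0.15]
[-0.263, 0.048, -0.238, 0.0, 0.0, 0.0] [-0.918, 0.041, -0.313, 0.0, 0.0, 0.0]
```

```bash
python3 -m handwheel '[[0,0,-0.04,0,0,0],[0,0,-0.1,0,0,0],[0,0,-0.17,0,0,0],[0,0,-0.23,0,0,0],[-0.03,0,-0.27,0,0,0],[-0.08,0,-0.29,0,0,0],[-0.16,0,-0.29,0,0,0],[-0.25,0,-0.29,0,0,0],[-0.35,0,-0.29,0,0,0],[-0.45,0,-0.29,0,0,0],[-0.55,0,-0.29,0,0,0],[-0.65,0,-0.29,0,0,0],[-0.75,0,-0.29,0,0,0],[-0.84,0,-0.29,0,0,0],[-0.92,0,-0.29,0,0,0],[-0.97,0,-0.29,0,0,0],[-1,0,-0.29,0,0,0],[-1,0,-0.29,0,0,0]]'
python3 - <<'E'
from h import *; from plant import env
o=env.observe();print(o["tool_pos"]);print(step(o,(.43,-.19,.33)),step(o,(.518,-.217,.33),.06))
E
```

```text
time_s: 9.98
tool_pos: [0.4087, -0.0176, 0.3303]
ee_rot: [-0.0, 0.661, 0.75, 0.0]
ft_force: [-0.4, 0.3, -2.9]
gripper_width: 0.137
grip_force: 30.0
[ 0.40868009 -0.01759824  0.33030579]
[-0.869, -0.002, 0.001, 0.0, 0.0, 0.0] [-1.058, 0.418, 0.001, -0.0, -0.0, 0.021]
```

```bash
python3 -m handwheel '[[-0.03,0,0,0,0,0],[-0.08,0,0,0,0,0],[-0.15,0,0,0,0,0],[-0.24,0,0,0,0,0],[-0.34,0,0,0,0,0],[-0.44,0,0,0,0,0],[-0.54,0,0,0,0,0],[-0.64,0,0,0,0,0],[-0.73,0.02,0,0,0,0],[-0.82,0.06,0,0,0,0],[-0.9,0.12,0,0,0,0],[-0.95,0.18,0,0,0,0],[-0.98,0.25,0,0,0,0],[-1,0.31,0,0,0,0],[-1,0.36,0,0,0,0],[-1,0.4,0,0,0,0],[-1,0.42,0,0,0,0],[-1,0.42,0,0,0,0]]'
python3 - <<'E'
from h import *; from plant import env,cams
o=env.observe();print(o["tool_pos"]);print(step(o,(.518,-.217,.286)))
for n in("scene","top"):
    s=cams.snapshot(n);pickle.dump(s,open(f"pics/{n}5.pkl","wb"))
a=ld("scene5")["frame"][120:320,170:370];b=ld("top5")["frame"][190:340,330:530]
c=np.zeros((400,800,3),np.uint8);c[:,:400]=cv2.resize(a,(400,400),interpolation=2);c[:300,400:]=cv2.resize(b,(400,300),interpolation=2)
cv2.imwrite("pics/c5.png",c[:,:,::-1])
E
```

```text
time_s: 12.22
tool_pos: [0.5173, -0.205, 0.3303]
ee_rot: [-0.0, 0.661, 0.75, -0.0]
ft_force: [0.6, 0.2, -2.9]
gripper_width: 0.135
grip_force: 30.0
[ 0.51728182 -0.20503516  0.33033478]
[-0.06, -0.004, 0.222, 0.0, 0.0, 0.0]
```

View pics/c5.png

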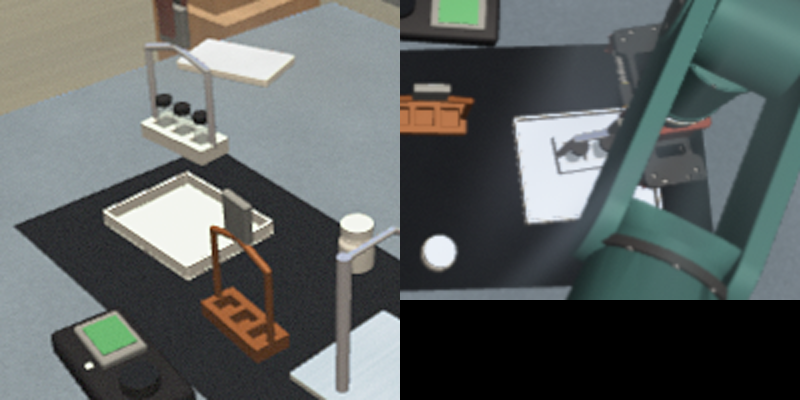

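The carrier is level with all three vials, hanging above the tray (scene crop 185,140), and the jar and decoy are untouched. I'll lower it to the final height.

```bash
python3 -m handwheel '[[-0.01,0,0.02,0,0,0],[-0.025,0,0.06,0,0,0],[-0.045,0,0.11,0,0,0],[-0.055,0,0.16,0,0,0],[-0.06,0,0.2,0,0,0],[-0.06,0,0.22,0,0,0],[-0.06,0,0.222,0,0,0],[-0.06,0,0.222,0,0,0],[-0.06,0,0.222,0,0,0],[-0.06,0,0.222,0,0,0]]'
python3 - <<'E'
from h import *; from plant import env,cams
s=cams.snapshot("scene");o=env.observe();print(o["tool_pos"],o["joint_velocities"].round(3));T=o["tool_pos"]
c,w=np.cos(.123),np.sin(.123)
L=lambda x,y,z:proj(s,(T[0]+c*x-w*y,T[1]+w*x+c*y,z))
x0,y0=195,150
im=cv2.resize(s["frame"][150:270,195:355],(800,600),interpolation=2)[:,:,::-1].copy()
for x,y in((.025,-.062),(.025,.062),(-.025,.062)):
    u=L(x,y,T[2]-.182);print(u)
    cv2.circle(im,(int((u[0]-x0+.5)*5),int((u[1]-y0+.5)*5)),4,(0,0,255),1)
cv2.imwrite("pics/f.png",im)
E
```

```text
time_s: 13.58
tool_pos: [0.5189, -0.2172, 0.2862]
ee_rot: [0.0, 0.661, 0.75, 0.0]
ft_force: [-0.3, 1.3, -2.8]
gripper_width: 0.136
grip_force: 30.0
[ 0.51884138 -0.21718984  0.28616402] [-0.002  0.002 -0.    -0.001 -0.001  0.002]
[240.04498155 200.46999926]
[269.19816408 215.43514984]
[282.32251346 208.30340051]
```

View pics/f.png

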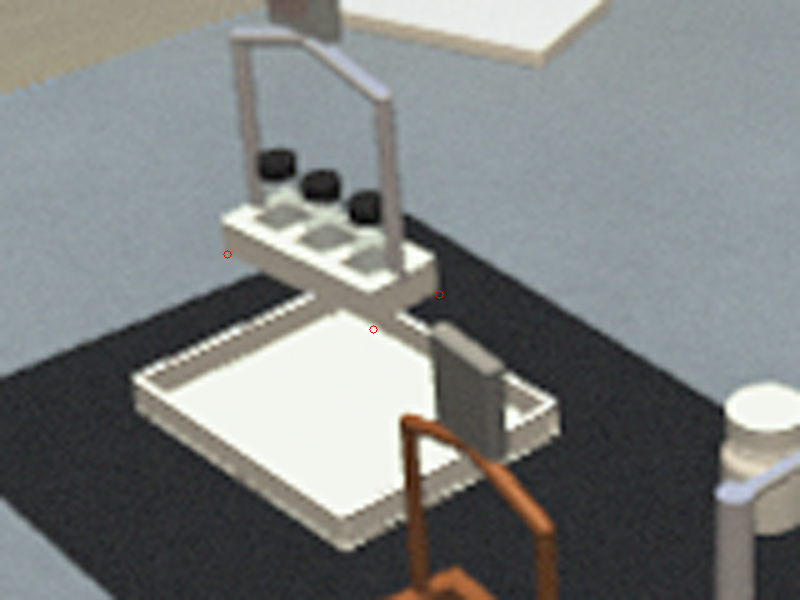

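The final picture shows the carrier level over the tray with its vials in. The predicted underside corners (227,254), (373,329) and (439,294) lie within about 2 camera pixels of the block's lower edges, so its height is right to a few mm.

```bash
python3 -c "
from plant import env
print(env.finish_job())"
```

```text
the job is handed in; nothing more can be done
None
```

I lifted the carrier off the hook with its three vials and handed the job in while still holding it, steady and level, over the middle of the tray, its underside about 10 cm above the tray floor by my measurement; the jar, photometer and basket were not touched, and no verdict came back.

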